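Free the indexed slide and close it to centre the engine head in the V-jig

TASK

The slide of the V-jig is locked by its sprung index plunger: pull the plunger's T-bar up, twist it a quarter turn and let it settle in its rest notch, so that it stays retracted by itself. Then push the slide forward until it has pushed the finned engine head fully home in the V-block, centred against both faces with the slide's nose still closed against it, and let go. Leave the tyre, the screwdriver and the shock absorber that lie beside the jig where they are.

Things in the scene. Friction and masses are not known exactly. Their poses are not given: they have to be found in the camera images.
- jig: The steel base plate of the V-jig, fixed to the table, 280 x 110 x 12 mm (its top, the deck, is 12 mm above the table). Origin at the centre of its underside; x runs along the 280 mm length, from the slide towards the V-block; z up. The V-block stands at its +x end: two aluminium jaws 28 mm tall whose upright faces make a 90 degree V that opens towards -x, apex at x = 109.6 mm, y = 0. At the start the index plunger's axis stands at x = -53 mm, y = 0.
- seat (a point): Point on the deck at jig x = 70 mm, y = 0: where the centre of the head's underside is when the head touches both faces of the V. Axes as the jig's.
- head: The round part: finned aluminium cooling head of a model engine, a disc 56 mm across and 32 mm tall, about 0.13 kg, smooth and slippery against the jaws and the nose, standing loose and flat on the deck between the slide's nose and the V-block, off centre. Origin at the centre of its underside, z along its axis.
- slide (a joint): Travel of the slide along the jig's +x in m: 0 at the start, locked there (a little play) while the plunger's pin is in the deck's index hole. Its nose touches the head seated in the V at 0.050; the end stop is at 0.058. It has about 3 N of friction and stays where it is left. The slide carries, from -x to +x: the upright push plate, the plunger in its housing, and the nose, a flat plate 80 mm wide and 30 mm tall whose face is 45 mm ahead of the plunger's axis.
- push_plate (a point): Centre of the rear (-x) face of the slide's push plate, an upright steel plate 60 mm wide (jig y) and 8 mm thick, top 74 mm above the table, 68 mm behind the plunger's axis. This point is 52 mm above the table. Pushed here towards the jig's +x, it moves the slide. Nothing taller than the deck stands behind the plate.
- plunger (a joint): Lift of the index plunger in m: 0 down (pin 8 mm in the index hole); it is free of the deck above 0.009. A spring pulls it down with 4 N at the bottom and 7 N at the top. The T-bar can be turned only when the lift is above 0.018; hard stop at 0.022. Let down in the rest notch after a quarter turn it stays at 0.014; resting wrongly on the rim of the housing it stays at 0.018.
- tbar (a joint): Angle of the T-bar about the vertical in rad, 0 at the start (bar along the jig's x, in the deep groove), positive anticlockwise from above. The rest notches are at +1.57 and -1.57 (bar across the jig, either way round is as good), each about 0.15 rad wide to either side; stops at +-1.75.
- tbar_grip (a point): Grip point of the plunger's T-bar, on the plunger's axis; moves and turns with the bar, x along the bar, z up. The bar is a black block 40 mm long, 12 mm thick and 30 mm tall; the grip point is 11 mm below its top and 70 mm above the table when the plunger is down. Under the bar is the square housing, 30 x 30 mm, whose top is 47 mm above the table; fingertips should stay above that while gripping the bar across its 12 mm.
- tyre_a: A small black rubber tyre on a white wheel, 64 mm across and 26 mm tall, lying flat on the table beside the jig. Origin at the centre of its underside.
- driver: A screwdriver with a red handle, 200 mm long and 26 mm thick, lying on the table beside the jig on the side away from the robot. Origin under the middle of its length, x towards the tip.
- shock: A small coil-over shock absorber, 110 mm long and 18 mm thick, lying on the table near the jig on the robot's side. Origin at the centre of its underside.
Mind the look-alikes: they are no part of the job. There is more than one size of the head; the job needs the largest.

How it is judged:
On the way:
1. the plunger is retracted and down in a rest notch: lift 11.5 to 16.5 mm with the T-bar turned at least 1.25 rad (value of joint plunger between 0.0115 and 0.0165 m and (value of joint tbar above 1.25 rad or value of joint tbar below -1.25 rad)), for 0.3 s.
At the end, for the whole second after the job is handed in: The plunger rests in a rest notch (lift 11.5 to 16.5 mm, T-bar turned at least 1.25 rad either way), the head stands flat and still on the deck within 2.5 mm of the V's seat along and across the jig, and the slide is closed on it (travel 47 to 53 mm) (all of step 1 and value of joint slide between 0.047 and 0.053 m and x of head in the frame of seat between -0.0025 and 0.0025 m and y of head in the frame of seat between -0.0025 and 0.0025 m and z of head in the frame of seat below 0.002 m and angle between head's own z axis and vertical below 0.05 rad and linear speed of head below 0.01 m/s); the robot touches nothing.
It fails at once if the tyre, screwdriver or shock absorber beside the jig is moved by more than 30 mm (distance of any of tyre_a, driver, shock from where it was at the start of the episode above 0.03 m).
It also fails if it takes over 56 s, if anything falls off the work surface, if the arm or the gripper's body presses on something with over 40 N, if the wrist force passes 120 N, or if a joint passes its speed limit or range.

ROBOT

A 6-joint arm with a two-finger parallel gripper is mounted at the origin on the work surface. World frame = base frame: x ahead of the robot, y to its left, z up, the work surface at z = 0. Lengths are in m, angles in rad, forces in N, time in s.
With the tool pointing down it reaches from about 0.35 to 0.975 m from the base axis. Payload 4.9 kg.
Tool frame: the origin (TCP) lies at the very end of the fingers, on their centre line; the grasp point (between the pads) lies 19 mm behind it; z points along the fingers, y is the line along which they close (so a half turn about z gives the same grasp; the last joint's range is limited). The gripper opens to 85 mm and grips with 20 to 120 N. Pads are 22 mm wide; open, the fingers measure 114 mm over their backs; the gripper's body (76 mm by 85 mm) begins 54 mm behind the grasp point. The pads swing forward as they close: fully open they stand 13 mm farther back than shut.
Start: joints at [-1.451, 0.053, 1.613, -0, 1.476, -0.119], TCP at [0.148, -0.607, 0.231] pointing down, gripper open.
Joint ranges: [-3.01, 3.01], [-1.01, 2.22], [0.06, 2.58], [-1.02, 4.17], [0.09, 2.62], [-3.14, 3.14]. Speed limits (rad/s): [2.57, 2.57, 3.14, 3.14, 3.14, 3.14].

INTERFACE

Orientations are given as a rotation vector (axis times angle).
In Python, from station import ctrl, imaging gives the robot as it stands.
- The arm moves only by the tool play_rows, never from a script. Its argument "series" is a list of rows, each a list of 3 entries, a list of its own where there are three numbers: the opening, from 0 (shut) to 1 (fully open), then the shift along the tool's x, y, z each as a share of 0.05 m, from -1 to 1, then the turn, a rotation vector about the tool's x, y, z each as a share of 8 degrees, from -1 to 1. In form: [[grip, [dx, dy, dz], [ax, ay, az]], ...]. A call has 1 to 8 rows; each row shifts and turns the commanded pose from where the row before left it, along the tool's axes as they then stand; what a row does not reach is not made up. A row lasts 1/8 s, in which the tool goes at most 62.5 mm and 10.7 degrees, less where a joint would pass 70% of its speed; a pose out of reach is approached as far as the arm can. A call with a number of a shift or a turn outside -1 to 1 is refused whole. A call with a gripper value outside its range is refused whole. The fingers move at their own pace and stop on an object; "force" is the grip in N (left out, the last holds). Time passes only in rows, so rows that do not move let the fingers close. It gives the time, the measured TCP pose, the force, the opening and the grip force at its end, in the units of the state.
- ctrl.get_obs(): the state, without advancing time (a new reading comes with each control period).
- imaging.get_image(name): name is "scene" or "top" or "wrist"; returns a dict with "color" (480x640x3 uint8, blue, green, red), "fx", "fy", "cx", "cy" (pixels), "extrinsics" (4x4, takes a point from world to camera coordinates); the wrist camera has in their place "hand_eye" (4x4, takes a point from camera to tool coordinates, whose origin is the TCP and whose axes are the flange's). Camera axes: x right, y down, z forward; pixel columns grow to the right and rows downward; lengths in m; the calibration is good to about 2 mm. A picture is of the moment at which its call begins: read the wrist's pose just before it. There is no depth.
- ctrl.finish_job(): hands the job in; it is judged then, once.
The state is a dict: "t": time; "q": joint angles; "dq": joint speeds; "effort": joint torques, N m; "tool_pos": TCP position; "tool_rot": TCP orientation; "contact_force": force on the tool from outside, world axes, zero at the start; "wrist_torque": the same for the moment, N m; "opening": finger opening in m; "grip_force": force on a finger pad.
Only numpy, scipy, OpenCV 4.12 (cv2) and the standard library are available. Lean on these libraries where they do the work, as an engineer would, in place of code of your own. Each camera call takes 0.05 s, during which the arm holds its last target. There are 200 camera calls.

## Working session

There is one attempt and no reset: what is moved stays moved. The work goes in short steps, Python scripts to look and compute and a tool call to move; the robot and the scene stay as the last step left them, time stands still between calls to the robot, and variables do not carry over. Pictures are saved under pics/ and viewed, at most 10 in all, crops included, and the job is handed in when it is done.

Besides the shell and the picture viewer there is one more tool, called after "Request:" as name([rows], argument=value, ...), one row to a line, values as JSON. play_rows: Moves the arm, as the interface text tells. Shift numbers are shares of 0.05 m and turn numbers shares of 8 degrees, none past 1 either way. Its arguments: {"type":"object","properties":{"series":{"type":"array"},"force":{"type":"number"}},"required":["series"]}

```bash
mkdir -p pics; ls; python3 - <<'E'
from station import ctrl, imaging
import cv2,numpy as np,pickle
o=ctrl.get_obs();print(o)
for n in("scene","top"):
    d=imaging.get_image(n);pickle.dump(d,open(f"pics/{n}0.pkl","wb"));cv2.imwrite(f"pics/{n}0.png",d["color"])
    print(n,d["fx"],d["fy"],d["cx"],d["cy"],np.round(d["extrinsics"],4).tolist())
E
```

```text
pics
{'t': 0.0, 'q': array([-1.45096112e+00,  5.33880754e-02,  1.61431413e+00,  2.23926495e-06,
        1.47599512e+00, -1.19027611e-01]), 'dq': array([ 5.05774384e-04,  1.69085345e-03, -3.42423120e-04,  2.28034796e-03,
       -1.24251218e-04, -2.63682261e-05]), 'effort': array([ 5.34048650e-04, -3.93683302e+01, -3.70172238e+01, -9.22993377e-05,
        7.24524551e-03, -1.15920867e-05]), 'tool_pos': array([ 0.14778201, -0.60662815,  0.23003164]), 'tool_rot': array([-3.11712402e+00, -3.74062395e-01, -2.16487450e-06]), 'contact_force': array([ 0.85447254, -0.34470715,  0.01147648]), 'wrist_torque': array([-0.00742773, -0.00800206, -0.01854454]), 'grip_force': 0.0, 'opening': 0.08545294864140028}
scene 513.1874531654594 513.1874531654594 323.0811459614847 235.3199723302002 [[-0.8145, 0.5797, 0.022, 0.4645], [0.3111, 0.4686, -0.8268, -0.1154], [-0.4896, -0.6666, -0.562, 1.0866], [0.0, 0.0, 0.0, 1.0]]
top 552.8763084544801 552.8763084544801 325.3839135485913 239.52632041890462 [[-0.0022, -0.9991, 0.0417, -0.024], [-0.997, -0.0011, -0.0777, 0.582], [0.0776, -0.0418, -0.9961, 0.777], [0.0, 0.0, 0.0, 1.0]]
```

View pics/top0.png

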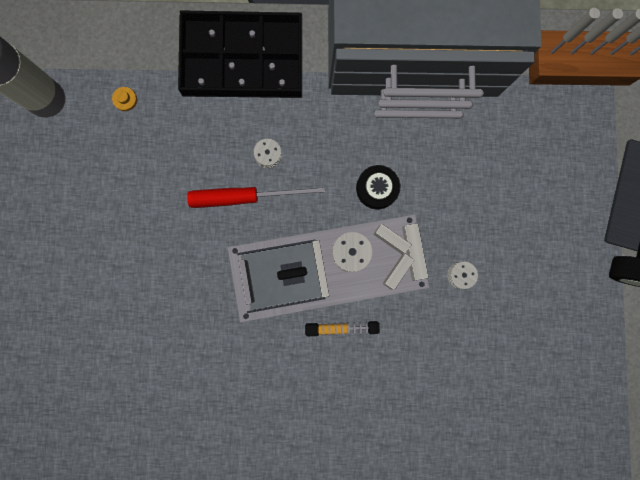

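View pics/scene0.png

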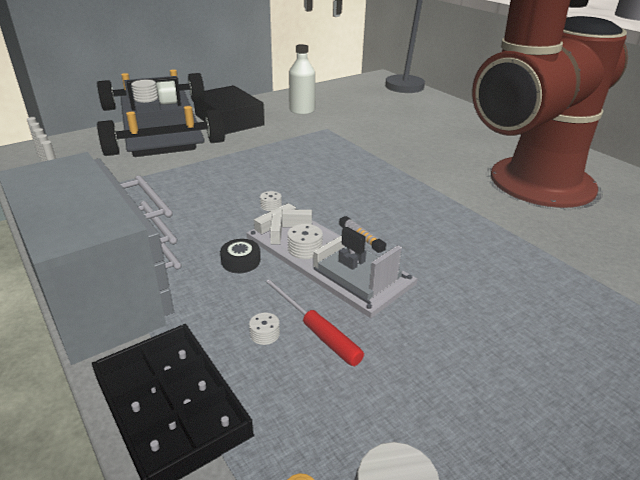

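Top view: the jig spans (233,217)–(427,320), with the T-bar at (292,272) and the slide on the left. The V-block is at (405,255), the tyre at (378,187), the driver at (255,197) and the shock at (342,329). There are three head-like discs: A (352,252) on the jig deck, B (267,152) on the table and C (463,275) on the table. A fits because it is the largest and stands between the nose and the V. I'll confirm that in a crop and measure.

```bash
cat > h.py <<'E'
import numpy as np,cv2,pickle
def ray(d,uv):
    E=d["extrinsics"];R=E[:3,:3];c=-R.T@E[:3,3]
    v=R.T@np.array([(uv[0]-d["cx"])/d["fx"],(uv[1]-d["cy"])/d["fy"],1]);return c,v
def onz(d,uv,z):
    c,v=ray(d,uv);return c+v*(z-c[2])/v[2]
def proj(d,p):
    q=d["extrinsics"][:3,:3]@p+d["extrinsics"][:3,3];return np.array([d["fx"]*q[0]/q[2]+d["cx"],d["fy"]*q[1]/q[2]+d["cy"]])
E
python3 - <<'E'
from h import *
d=pickle.load(open("pics/top0.pkl","rb"));im=d["color"];g=im.max(2)
cv2.imwrite("pics/crop.png",cv2.resize(im[200:340,220:440],None,fx=3.6,fy=3.6,interpolation=cv2.INTER_CUBIC))
def blobs(m,x0,y0,x1,y1,amin):
    n,l,s,c=cv2.connectedComponentsWithStats(m[y0:y1,x0:x1].astype(np.uint8))
    return [((c[i]+[x0,y0]).round(1),s[i,4],cv2.minAreaRect(np.argwhere(l==i)[:,::-1].astype(np.float32)+[x0,y0])) for i in range(1,n) if s[i,4]>amin]
print("dark");[print(*b) for b in blobs(g<30,270,255,315,290,30)]
print("screws")
for u,v in[(235,251),(409,220),(422,284),(246,316)]:
    for b in blobs(g<90,u-6,v-6,u+7,v+7,5): print(b[0],b[1],onz(d,b[0],.012).round(4))
print("discs")
w=(im.min(2)>150)
for u,v,z in[(352,252,.044),(267,152,.03),(463,275,.03)]:
    for b in blobs(w,u-25,v-25,u+26,v+26,200): 
        (cx,cy),(a,bb),_=b[2];p=onz(d,(cx,cy),z);print(b[0],b[1],(cx,cy,a,bb),p.round(4))
E
```

```text
darkTraceback (most recent call last):
  File "<stdin>", line 7, in <module>
  File "<stdin>", line 6, in blobs
cv2.error: OpenCV(4.12.0) /io/opencv/modules/imgproc/src/convhull.cpp:143: error: (-215:Assertion failed) total >= 0 && (depth == CV_32F || depth == CV_32S) in function 'convexHull'
```

View pics/crop.png

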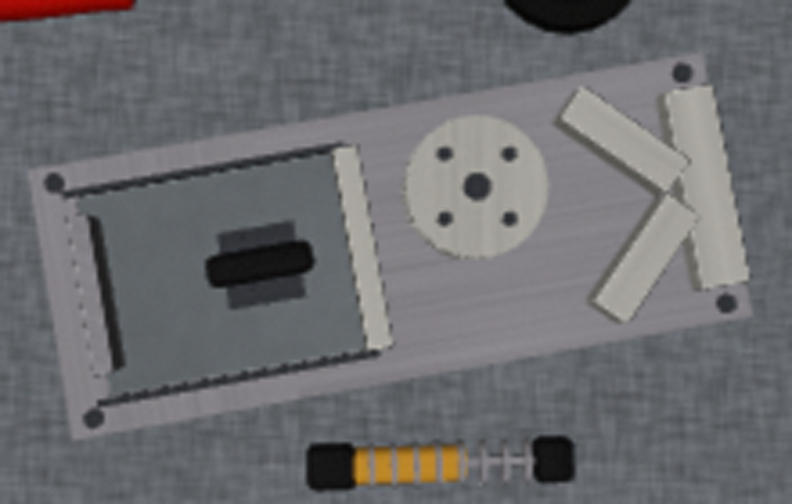

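The crop confirms A: a disc with 4 holes on the deck between the nose plate and the V jaws. The T-bar lies along the jig over its housing, and the push plate is at the left end.

```bash
python3 - <<'E'
from h import *
d=pickle.load(open("pics/top0.pkl","rb"));im=d["color"];g=im.max(2).astype(int)
s=pickle.load(open("pics/scene0.pkl","rb"))
def blobs(m,x0,y0,x1,y1,amin):
    n,l,st,c=cv2.connectedComponentsWithStats(m[y0:y1,x0:x1].astype(np.uint8))
    return [((c[i]+[x0,y0]).round(1),st[i,4],cv2.minAreaRect((np.argwhere(l==i)[:,::-1]+[x0,y0]).astype(np.float32))) for i in range(1,n) if st[i,4]>amin]
print("dark")
for b in blobs(g<40,270,255,315,290,30): print(*b,onz(d,b[2][0],.081).round(4))
P=[]
for u,v in[(235,251),(409,220),(422,284),(246,316)]:
    bb=max(blobs(g<100,u-6,v-6,u+7,v+7,5),key=lambda b:b[1]); P.append(onz(d,bb[0],.012));print(bb[0],bb[1],P[-1].round(4))
P=np.array(P)[:,:2];c=P.mean(0);ex=(P[1]+P[2]-P[0]-P[3]);print("L,W",np.linalg.norm(ex)/2,np.linalg.norm(P[0]+P[1]-P[2]-P[3])/2)
ex/=np.linalg.norm(ex);ey=np.array([-ex[1],ex[0]]);print("c",c,"yaw",np.degrees(np.arctan2(ex[1],ex[0])))
for n,x in(("plunger",-.053),("plate",-.121),("seat",.07)): print(n,c+ex*x)
T=np.r_[c+ex*-.053,.081];print("tbar top proj top/scene",proj(d,T),proj(s,T))
w=im.min(2)>150
for u,v,z in[(352,252,.044),(267,152,.03),(463,275,.03)]:
    b=max(blobs(w,u-25,v-25,u+26,v+26,200),key=lambda b:b[1]);p=onz(d,b[2][0],z)[:2]
    r=b[2][1][0]*np.linalg.norm(onz(d,(301,240),z)-onz(d,(300,240),z));print(b[2],"diam",r.round(4),"jig xy",(p-c)@ex,(p-c)@ey)
for n,q,z in (("tyre",(378,187),.026),("driver",(222,197),.013),("shock",(342,329),.009)): print(n,onz(d,q,z).round(3))
E
```

```text
dark
[291.7 272.9] 266 ((291.6600036621094, 272.8799743652344), (9.480929374694824, 28.89000129699707), 79.69515228271484) [0.5329 0.0232 0.081 ]
[236.  251.4] 39 [0.5654 0.1054 0.012 ]
[409.  219.7] 24 [ 0.6125 -0.1488  0.012 ]
[421.3 283.8] 25 [ 0.5178 -0.1657  0.012 ]
[247.  314.1] 44 [0.4748 0.0887 0.012 ]
L,W 0.25825644377702 0.09416251311845125
c [ 0.54260724 -0.03008923] yaw -79.95521828795242
plunger [0.53336309 0.02209837]
plate [0.52150268 0.08905605]
seat [ 0.55481649 -0.09901625]
tbar top proj top/scene [292.4652199  272.50886091] [352.9998111  231.27320166]
((352.0, 251.5), (37.0, 38.0), 90.0) diam 0.052 jig xy 0.03405469177155017 0.015176662672514718
((263.4000244140625, 149.70001220703125), (18.335756301879883, 25.043960571289062), 26.56505012512207) diam 0.0262 jig xy -0.06453608022536451 0.183140581985874
((466.1000061035156, 271.70001220703125), (25.80000114440918, 17.80000114440918), 36.869895935058594) diam 0.0369 jig xy 0.19283716705233445 -0.041774256189428774
tyre [ 0.659 -0.101  0.026]
driver [0.645 0.126 0.013]
shock [ 0.452 -0.049  0.009]
```

Request:
play_rows([
  [0.5, [0.65, -0.65, 0], [0, 0, -0.6]],
  [0.5, [0.65, -0.65, 0], [0, 0, 0]],
  [0.5, [0.65, -0.65, 0], [0, 0, 0]],
  [0.5, [0.65, -0.65, 0], [0, 0, 0]],
  [0.5, [0.65, -0.65, 0], [0, 0, 0]],
  [0.5, [0.65, -0.65, 0], [0, 0, 0]],
  [0.5, [0.65, -0.65, 0], [0, 0, 0]],
  [0.5, [0.65, -0.65, 0], [0, 0, 0]],
])

```text
t: 1.1
tool_pos: [0.3156, -0.2785, 0.2308]
tool_rot: [-3.1, -0.504, 0.0]
contact_force: [0.2, -0.1, 0.4]
opening: 0.0427
grip_force: 0.0
```

Request:
play_rows([
  [0.5, [0.65, -0.65, 0], [0, 0, 0]],
  [0.5, [0.65, -0.65, 0], [0, 0, 0]],
  [0.5, [0.65, -0.65, 0], [0, 0, 0]],
  [0.5, [0.65, -0.65, 0], [0, 0, 0]],
  [0.5, [0.65, -0.65, 0], [0, 0, 0]],
  [0.5, [0.65, -0.65, 0], [0, 0, 0]],
  [0.5, [0, 0, 0], [0, 0, -1]],
  [0.5, [0, 0, 0], [0, 0, -1]],
])

```text
t: 2.1
tool_pos: [0.4383, -0.0324, 0.2307]
tool_rot: [-2.997, -0.941, 0.002]
contact_force: [-0.3, -0.7, -0.6]
opening: 0.0427
grip_force: 0.0
```

Request:
play_rows([
  [0.5, [0, 0, 0], [0, 0, -1]],
  [0.5, [0, 0, 0], [0, 0, -1]],
  [0.5, [0, 0, 0], [0, 0, -1]],
  [0.5, [0, 0, 0], [0, 0, -1]],
  [0.5, [0, 0, 0], [0, 0, -1]],
  [0.5, [0, 0, 0], [0, 0, -1]],
  [0.5, [0, 0, 0], [0, 0, -1]],
  [0.5, [0, 0, 0], [0, 0, -1]],
])

```text
t: 3.1
tool_pos: [0.4382, -0.0332, 0.2308]
tool_rot: [-2.045, -2.384, 0.001]
contact_force: [-0.7, -0.6, -0.2]
opening: 0.0426
grip_force: 0.0
```

```bash
cat >> h.py <<'E'
from scipy.spatial.transform import Rotation as Ro
def state(o):
    R=Ro.from_rotvec(o["tool_rot"]).as_matrix()
    print("t",round(o["t"],2),"p",o["tool_pos"].round(4),"yaw x",np.degrees(np.arctan2(R[1,0],R[0,0])).round(2),"z",R[:,2].round(4),"F",o["contact_force"].round(1),"open",round(o["opening"],4),"grip",round(o["grip_force"],1),"q6",round(o["q"][5],2));return R
def rel(o,p):
    R=Ro.from_rotvec(o["tool_rot"]).as_matrix();print("need (units)",(R.T@(np.array(p)-o["tool_pos"])/.05).round(3))
E
python3 - <<'E'
from h import *
from station import ctrl,imaging
o=ctrl.get_obs();state(o);rel(o,[.533,.0225,.15])
E
```

```text
t 3.1 p [ 0.4382 -0.0332  0.2308] yaw x 98.75 z [-9.e-04  2.e-04 -1.e+00] F [-0.7 -0.6 -0.2] open 0.0426 grip 0.0 q6 -0.4
need (units) [0.813 2.045 1.614]
```

Request:
play_rows([
  [0.5, [0.27, 0.68, 0.4], [0, 0, -0.16]],
  [0.5, [0.27, 0.68, 0.4], [0, 0, 0]],
  [0.5, [0.27, 0.68, 0.4], [0, 0, 0]],
  [0.5, [0, 0, 0], [0, 0, 0]],
  [0.5, [0, 0, 0], [0, 0, 0]],
])

```text
t: 3.72
tool_pos: [0.5322, 0.0231, 0.1712]
tool_rot: [-2.024, -2.402, 0.001]
contact_force: [-0.8, -1.5, 0.0]
opening: 0.0429
grip_force: 0.0
```

```bash
python3 - <<'E'
from h import *
from station import ctrl,imaging
o=ctrl.get_obs();R=state(o);rel(o,[.533,.0225,.15])
d=imaging.get_image("wrist");pickle.dump((o,d),open("pics/w1.pkl","wb"));cv2.imwrite("pics/w1.png",d["color"]);print(d["fx"],d["hand_eye"].round(3).tolist())
E
```

```text
t 3.73 p [0.5322 0.0231 0.1712] yaw x 99.77 z [-8.e-04 -2.e-04 -1.e+00] F [-0.8 -1.5  0. ] open 0.0429 grip 0.0 q6 -0.27
need (units) [-0.014  0.015  0.423]
330.61562402191515 [[-0.0, -0.952, -0.307, 0.079], [1.0, -0.0, -0.0, 0.0], [0.0, -0.307, 0.952, -0.143], [0.0, 0.0, 0.0, 1.0]]
```

View pics/w1.png

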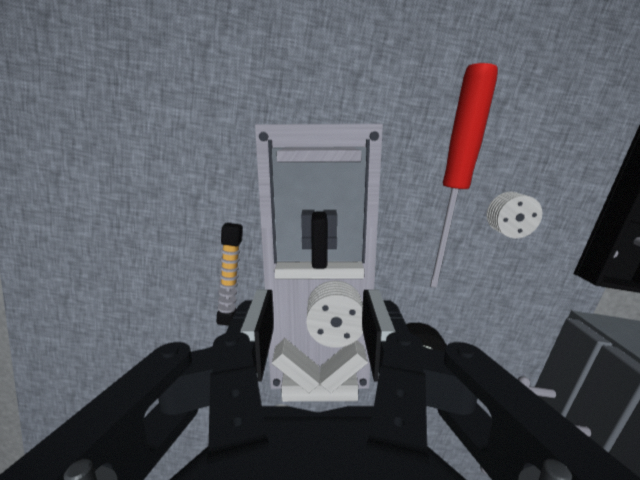

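The wrist view shows the T-bar at cols 312–328, rows 210–268, with its housing around (319,229). The plate is at row 155, the nose at row 271, and the fingers straddle the bar's line.

```bash
python3 - <<'E'
from h import *
o,d=pickle.load(open("pics/w1.pkl","rb"));R=Ro.from_rotvec(o["tool_rot"]).as_matrix()
T=np.eye(4);T[:3,:3]=R;T[:3,3]=o["tool_pos"];d["extrinsics"]=np.linalg.inv(T@d["hand_eye"])
g=d["color"].max(2);m=(g<32);r=m[195:285,295:345]
n,l,s,c=cv2.connectedComponentsWithStats(r.astype(np.uint8));i=1+s[1:,4].argmax();x,y,w,h=s[i,:4];x+=295;y+=195;print("box",x,y,w,h)
ex=np.array([np.cos(np.radians(-80)),np.sin(np.radians(-80))])
rows=np.argwhere(l==i)+[195,295];col=rows[rows[:,0]>y+h-25][:,1].mean()+.0
nose=onz(d,(col,y+h-.5),.081);print("bar -tool-x end",nose.round(4),"axis",(nose[:2]-ex*.02).round(4))
for z in (.051,.047): print("far bottom end->axis at z",z,(onz(d,(col,y-.5),z)[:2]+ex*.02).round(4))
# screws
P=[]
for u,v in[(264,136),(374,136),(277,382),(361,382)]:
    q=(g[v-7:v+8,u-7:u+8]<90).astype(np.uint8);n,l,s,c=cv2.connectedComponentsWithStats(q);i=1+s[1:,4].argmax();p=c[i]+[u-7,v-7];P.append(onz(d,p,.012));print(p.round(1),s[i,4],P[-1].round(4))
P=np.array(P)[:,:2];c=P.mean(0);e=P[2]+P[3]-P[0]-P[1];e/=np.linalg.norm(e);print("c",c,np.degrees(np.arctan2(e[1],e[0])),"plunger",c-e*.053,"LW",np.linalg.norm(P[2]-P[0]),np.linalg.norm(P[1]-P[0]))
E
```

```text
box 312 212 15 56
bar -tool-x end [0.5362 0.0053 0.081 ] axis [0.5327 0.025 ]
far bottom end->axis at z 0.051 [0.5335 0.0218]
far bottom end->axis at z 0.047 [0.5337 0.0208]
[263.1 136.3] 58 [0.4724 0.0904 0.012 ]
[373.8 135.6] 57 [0.5673 0.1073 0.012 ]
[275.9 381.8] 38 [ 0.5178 -0.1666  0.012 ]
[362.6 381.6] 33 [ 0.6128 -0.1498  0.012 ]
c [ 0.54260629 -0.02966609] -79.97108430769477 plunger [0.5333766  0.02252407] LW 0.2609968698501706 0.09640719360022298
```

Request:
play_rows([
  [0.5, [-0.016, 0.022, 0.6], [0, 0, -0.03]],
  [0.5, [0, 0, 0.6], [0, 0, 0]],
  [0.5, [0, 0, 0.6], [0, 0, 0]],
  [0.5, [0, 0, 0.4], [0, 0, 0]],
  [0.5, [0, 0, 0.1], [0, 0, 0]],
  [0.5, [0, 0, 0], [0, 0, 0]],
  [0.5, [0, 0, 0], [0, 0, 0]],
])

```text
t: 4.65
tool_pos: [0.5348, 0.0223, 0.058]
tool_rot: [2.018, 2.405, 0.003]
contact_force: [0.9, 0.6, -0.0]
opening: 0.042
grip_force: 0.0
```

```bash
python3 - <<'E'
from h import *
from station import ctrl,imaging
o=ctrl.get_obs();R=state(o);rel(o,[.5334,.0225,.055])
E
```

```text
t 4.65 p [0.5348 0.0223 0.058 ] yaw x 99.99 z [ 2.9e-03 -3.0e-04 -1.0e+00] F [ 0.9  0.6 -0. ] open 0.042 grip 0.0 q6 -0.27
need (units) [ 0.008 -0.028  0.06 ]
```

Request:
play_rows([
  [0.5, [0.008, -0.028, 0.06], [0, 0, 0]],
  [0, [0, 0, 0], [0, 0, 0]],
  [0, [0, 0, 0], [0, 0, 0]],
  [0, [0, 0, 0], [0, 0, 0]],
  [0, [0, 0, 0], [0, 0, 0]],
  [0, [0, 0, 0], [0, 0, 0]],
  [0, [0, 0, 0], [0, 0, 0]],
], force=70)

```text
t: 5.52
tool_pos: [0.5329, 0.0228, 0.0536]
tool_rot: [2.019, 2.406, 0.002]
contact_force: [3.8, 1.9, -0.3]
opening: 0.0107
grip_force: 71.0
```

```bash
python3 - <<'E'
from h import *
from station import ctrl,imaging
o=ctrl.get_obs();R=state(o)
E
```

```text
t 5.53 p [0.5329 0.0228 0.0536] yaw x 100.0 z [ 1.5e-03  2.0e-04 -1.0e+00] F [ 3.8  1.9 -0.3] open 0.0107 grip 71.0 q6 -0.27
```

Request:
play_rows([
  [0, [0, 0, -0.14], [0, 0, 0]],
  [0, [0, 0, -0.14], [0, 0, 0]],
  [0, [0, 0, -0.13], [0, 0, 0]],
  [0, [0, 0, 0], [0, 0, 0]],
  [0, [0, 0, 0], [0, 0, 0]],
])

```text
t: 6.15
tool_pos: [0.5327, 0.0228, 0.0728]
tool_rot: [2.019, 2.405, 0.002]
contact_force: [8.4, 1.0, -8.1]
opening: 0.0107
grip_force: 69.8
```

```bash
python3 - <<'E'
from h import *
from station import ctrl,imaging
o=ctrl.get_obs();R=state(o)
E
```

```text
t 6.15 p [0.5327 0.0228 0.0728] yaw x 99.99 z [ 2.e-03  3.e-04 -1.e+00] F [ 8.4  1.  -8.1] open 0.0107 grip 69.8 q6 -0.27
```

Request:
play_rows([
  [0, [0, 0, -0.02], [0, 0, 0]],
  [0, [0, 0, 0], [0, 0, 0.5]],
  [0, [0, 0, 0], [0, 0, 0.5]],
  [0, [0, 0, 0], [0, 0, 0.5]],
])

```text
t: 6.65
tool_pos: [0.5328, 0.0228, 0.0737]
tool_rot: [2.262, 2.179, 0.003]
contact_force: [7.5, 1.1, -8.6]
opening: 0.0105
grip_force: 69.8
```

```bash
python3 - <<'E'
from h import *
from station import ctrl,imaging
o=ctrl.get_obs();R=state(o);print(o["wrist_torque"])
E
```

```text
t 6.65 p [0.5328 0.0228 0.0737] yaw x 87.86 z [ 1.9e-03  4.0e-04 -1.0e+00] F [ 7.5  1.1 -8.6] open 0.0105 grip 69.8 q6 -0.06
[ 0.26936712 -1.43864947  0.01262579]
```

Request:
play_rows([
  [0, [0, 0, 0], [0, 0, 0.8]],
  [0, [0, 0, 0], [0, 0, 0.9]],
  [0, [0, 0, 0], [0, 0, 0.9]],
  [0, [0, 0, 0], [0, 0, 0.9]],
  [0, [0, 0, 0], [0, 0, 0.9]],
  [0, [0, 0, 0], [0, 0, 0.9]],
])

```text
t: 7.4
tool_pos: [0.5329, 0.0229, 0.0738]
tool_rot: [2.898, 1.211, 0.004]
contact_force: [9.7, 1.5, -8.0]
opening: 0.0111
grip_force: 69.9
```

Request:
play_rows([
  [0, [0, 0, 0], [0, 0, 0.9]],
  [0, [0, 0, 0], [0, 0, 0.9]],
  [0, [0, 0, 0], [0, 0, 0.9]],
  [0, [0, 0, 0], [0, 0, 0.9]],
  [0, [0, 0, 0], [0, 0, 0.83]],
  [0, [0, 0, 0], [0, 0, 0]],
  [0, [0, 0, 0], [0, 0, 0]],
])

```text
t: 8.28
tool_pos: [0.533, 0.0229, 0.0738]
tool_rot: [-3.129, -0.278, -0.004]
contact_force: [8.8, 1.0, -8.0]
opening: 0.0107
grip_force: 69.8
```

```bash
python3 - <<'E'
from h import *
from station import ctrl,imaging
o=ctrl.get_obs();R=state(o);print(o["wrist_torque"])
E
```

```text
t 8.28 p [0.533  0.0229 0.0738] yaw x 10.14 z [ 2.5e-03  7.0e-04 -1.0e+00] F [ 8.8  1.  -8. ] open 0.0107 grip 69.8 q6 1.3
[ 0.35152971 -1.60730983  0.03708336]
```

Request:
play_rows([
  [0, [0, 0, 0.06], [0, 0, 0]],
  [0, [0, 0, 0.06], [0, 0, 0]],
  [0, [0, 0, 0], [0, 0, 0]],
  [0, [0, 0, 0], [0, 0, 0]],
])

```text
t: 8.78
tool_pos: [0.533, 0.0229, 0.068]
tool_rot: [-3.129, -0.278, -0.004]
contact_force: [7.1, 1.6, -7.3]
opening: 0.0106
grip_force: 70.0
```

```bash
python3 - <<'E'
from h import *
from station import ctrl,imaging
o=ctrl.get_obs();R=state(o);print(o["wrist_torque"])
E
```

```text
t 8.78 p [0.533  0.0229 0.068 ] yaw x 10.14 z [ 2.5e-03  6.0e-04 -1.0e+00] F [ 7.1  1.6 -7.3] open 0.0106 grip 70.0 q6 1.3
[ 0.38376482 -1.47891596  0.00832156]
```

Request:
play_rows([
  [0, [0, 0, 0.01], [0, 0, 0]],
  [0.3, [0, 0, 0], [0, 0, 0]],
  [0.3, [0, 0, 0], [0, 0, 0]],
  [0.3, [0, 0, 0], [0, 0, 0]],
  [0.3, [0, 0, -0.3], [0, 0, 0]],
  [0.3, [0, 0, -0.6], [0, 0, 0]],
  [0.3, [0, 0, -0.8], [0, 0, 0]],
  [0.3, [0, 0, -0.5], [0, 0, 0]],
])

```text
t: 9.78
tool_pos: [0.5333, 0.0226, 0.1821]
tool_rot: [3.128, 0.278, 0.006]
contact_force: [0.7, -0.2, -0.2]
opening: 0.0255
grip_force: 0.0
```

```bash
python3 - <<'E'
from h import *
from station import ctrl,imaging
o=ctrl.get_obs();R=state(o);rel(o,[.5334-.1736*.140,.0225+.985*.140,.17])
s=imaging.get_image("scene");w=imaging.get_image("wrist")
a=cv2.resize(s["color"][170:330,270:430],(400,400));b=w["color"]
cv2.imwrite("pics/n1.png",np.hstack([a,cv2.resize(b,(400,300))if 0 else cv2.copyMakeBorder(cv2.resize(b,(400,300)),0,100,0,0,0)]))
E
```

```text
t 9.78 p [0.5333 0.0226 0.1821] yaw x 10.17 z [ 3.9e-03 -5.0e-04 -1.0e+00] F [ 0.7 -0.2 -0.2] open 0.0255 grip 0.0 q6 1.3
need (units) [ 0.008 -2.799  0.238]
```

View pics/n1.png

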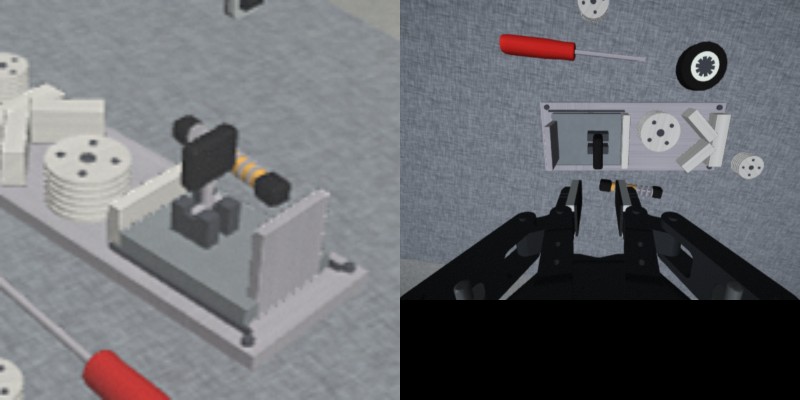

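The T-bar now stands across the jig and stays raised by itself. Its carried height on release was about 14 mm, which puts it in the notch. Next I go behind the push plate, fingers shut and turned back a quarter.

Request:
play_rows([
  [0, [0, -0.73, 0], [0, 0, -0.9]],
  [0, [-0.1, -0.73, 0], [0, 0, -0.9]],
  [0, [-0.2, -0.7, 0], [0, 0, -0.9]],
  [0, [0, 0, 0], [0, 0, -1]],
  [0, [0, 0, 0], [0, 0, -1]],
  [0, [0, 0, 0], [0, 0, -1]],
  [0, [0, 0, 0], [0, 0, -1]],
  [0, [0, 0, 0], [0, 0, -1]],
])

```text
t: 10.88
tool_pos: [0.4859, 0.1196, 0.1772]
tool_rot: [-2.54, -1.847, 0.003]
contact_force: [-0.1, 0.3, 0.5]
opening: 0.0003
grip_force: 0.0
```

Request:
play_rows([
  [0, [0, 0, 0], [0, 0, -1]],
  [0, [0, 0, 0], [0, 0, -1]],
  [0, [0, 0, 0], [0, 0, -1]],
  [0, [0, 0, 0], [0, 0, -0.5]],
  [0, [0, 0, 0], [0, 0, 0]],
  [0, [0, 0, 0], [0, 0, 0]],
])

```text
t: 11.62
tool_pos: [0.4863, 0.1196, 0.1778]
tool_rot: [-2.025, -2.401, 0.001]
contact_force: [-0.2, -0.2, -0.4]
opening: 0.0002
grip_force: 0.0
```

```bash
python3 - <<'E'
from h import *
from station import ctrl,imaging
o=ctrl.get_obs();R=state(o);rel(o,[.5143,.1308,.043])
E
```

```text
t 11.62 p [0.4863 0.1196 0.1778] yaw x 99.7 z [-9.e-04 -1.e-04 -1.e+00] F [-0.2 -0.2 -0.4] open 0.0002 grip 0.0 q6 -0.08
need (units) [0.125 0.593 2.695]
```

Request:
play_rows([
  [0, [0.12, 0.59, 0], [0, 0, -0.03]],
  [0, [0, 0, 0.6], [0, 0, 0]],
  [0, [0, 0, 0.6], [0, 0, 0]],
  [0, [0, 0, 0.6], [0, 0, 0]],
  [0, [0, 0, 0.6], [0, 0, 0]],
  [0, [0, 0, 0.3], [0, 0, 0]],
  [0, [0, 0, 0], [0, 0, 0]],
  [0, [0, 0, 0], [0, 0, 0]],
])

```text
t: 12.62
tool_pos: [0.5157, 0.1307, 0.0446]
tool_rot: [2.019, 2.405, 0.003]
contact_force: [0.5, 0.4, 0.0]
opening: 0.0004
grip_force: 0.0
```

```bash
cat > j.py <<'E'
from h import *
from station import ctrl,imaging
e=np.array([np.cos(np.radians(-79.97)),np.sin(np.radians(-79.97))])
o=ctrl.get_obs();R=state(o);v=o["tool_pos"][:2]-[.54261,-.0298];print("TCP jig x",(v@e).round(4),"y",(v@[-e[1],e[0]]).round(4),"Fjig",(o["contact_force"][:2]@e).round(2))
E
python3 j.py
```

```text
t 12.62 p [0.5157 0.1307 0.0446] yaw x 99.99 z [ 2.2e-03  2.0e-04 -1.0e+00] F [0.5 0.4 0. ] open 0.0004 grip 0.0 q6 -0.07
TCP jig x -0.1627 y 0.0015 Fjig -0.28
```

Request:
play_rows([
  [0, [-0.2, -0.03, 0], [0, 0, 0]],
  [0, [-0.2, 0, 0], [0, 0, 0]],
  [0, [-0.1, 0, 0], [0, 0, 0]],
  [0, [-0.06, 0, 0], [0, 0, 0]],
  [0, [-0.06, 0, 0], [0, 0, 0]],
  [0, [-0.06, 0, 0], [0, 0, 0]],
  [0, [-0.06, 0, 0], [0, 0, 0]],
  [0, [0, 0, 0], [0, 0, 0]],
])

```text
t: 13.62
tool_pos: [0.5196, 0.0938, 0.0433]
tool_rot: [2.019, 2.407, -0.0]
contact_force: [-0.4, 1.7, 0.4]
opening: 0.0001
grip_force: 1.0
```

```bash
python3 j.py
```

```text
t 13.62 p [0.5196 0.0938 0.0433] yaw x 100.0 z [-0.e+00 -2.e-04 -1.e+00] F [-0.4  1.7  0.4] open 0.0001 grip 1.0 q6 -0.14
TCP jig x -0.1257 y -0.0011 Fjig -1.79
```

Request:
play_rows([
  [0, [-0.06, 0.02, 0], [0, 0, 0]],
  [0, [-0.06, 0, 0], [0, 0, 0]],
  [0, [-0.06, 0, 0], [0, 0, 0]],
  [0, [-0.06, 0, 0], [0, 0, 0]],
  [0, [-0.06, 0, 0], [0, 0, 0]],
  [0, [-0.06, 0, 0], [0, 0, 0]],
  [0, [-0.06, 0, 0], [0, 0, 0]],
  [0, [-0.06, 0, 0], [0, 0, 0]],
])

```text
t: 14.62
tool_pos: [0.5245, 0.0702, 0.043]
tool_rot: [-2.019, -2.406, 0.001]
contact_force: [-3.4, 2.8, -0.6]
opening: -0.0
grip_force: 1.9
```

```bash
python3 j.py; python3 - <<'E'
from h import *
from station import imaging
d=imaging.get_image("top");pickle.dump(d,open("pics/t2.pkl","wb"));cv2.imwrite("pics/t2.png",cv2.resize(d["color"][190:350,210:450],(792,528)))
E
```

```text
t 14.62 p [0.5245 0.0702 0.043 ] yaw x 100.0 z [-6.e-04  0.e+00 -1.e+00] F [-3.4  2.8 -0.6] open -0.0 grip 1.9 q6 -0.18
TCP jig x -0.1017 y -0.0004 Fjig -3.32
```

View pics/t2.png

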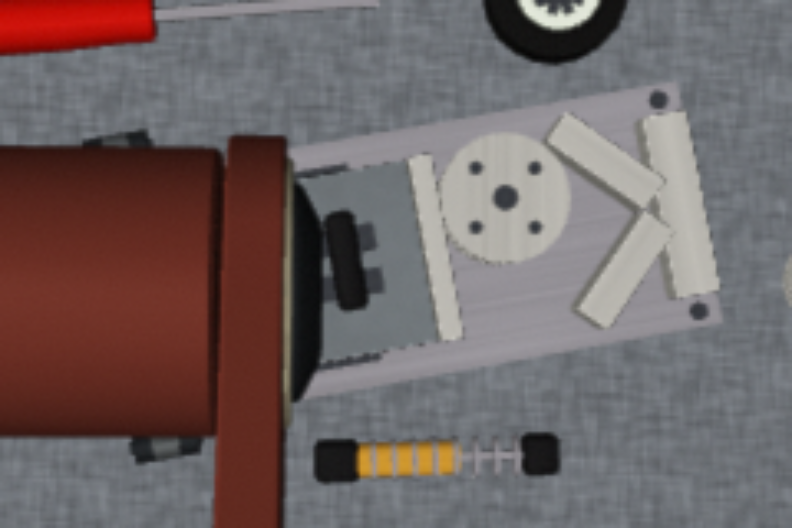

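The slide moves freely with the plunger retracted, and the nose (435,245 in the crop) has just met the head at (505,197). I keep pushing gently.

Request:
play_rows([
  [0, [-0.05, 0, 0], [0, 0, 0]],
  [0, [-0.05, 0, 0], [0, 0, 0]],
  [0, [-0.05, 0, 0], [0, 0, 0]],
  [0, [-0.05, 0, 0], [0, 0, 0]],
  [0, [-0.05, 0, 0], [0, 0, 0]],
  [0, [-0.04, 0, 0], [0, 0, 0]],
  [0, [-0.04, 0, 0], [0, 0, 0]],
])

```text
t: 15.55
tool_pos: [0.5276, 0.0541, 0.0432]
tool_rot: [-2.019, -2.407, -0.0]
contact_force: [-1.0, 4.7, -3.0]
opening: -0.0001
grip_force: 2.1
```

```bash
python3 j.py
```

```text
t 15.55 p [0.5276 0.0541 0.0432] yaw x 100.0 z [ 0.e+00  1.e-04 -1.e+00] F [-1.   4.7 -3. ] open -0.0001 grip 2.1 q6 -0.21
TCP jig x -0.0852 y -0.0001 Fjig -4.82
```

Now 1 mm steps until the force climbs.

Request:
play_rows([
  [0, [-0.02, 0, 0], [0, 0, 0]],
  [0, [-0.02, 0, 0], [0, 0, 0]],
  [0, [-0.02, 0, 0], [0, 0, 0]],
  [0, [0, 0, 0], [0, 0, 0]],
])

```text
t: 16.05
tool_pos: [0.5282, 0.0512, 0.0433]
tool_rot: [2.019, 2.407, 0.0]
contact_force: [-1.1, 3.9, -2.9]
opening: -0.0003
grip_force: 2.0
```

```bash
python3 j.py
```

```text
t 16.05 p [0.5282 0.0512 0.0433] yaw x 100.0 z [ 1.e-04  0.e+00 -1.e+00] F [-1.1  3.9 -2.9] open -0.0003 grip 2.0 q6 -0.22
TCP jig x -0.0823 y -0.0001 Fjig -4.03
```

Request:
play_rows([
  [0, [-0.02, 0, 0], [0, 0, 0]],
  [0, [-0.02, 0, 0], [0, 0, 0]],
  [0, [0, 0, 0], [0, 0, 0]],
])

```text
t: 16.42
tool_pos: [0.5282, 0.0512, 0.0434]
tool_rot: [-2.018, -2.404, -0.004]
contact_force: [-1.9, 10.3, -0.7]
opening: 0.0001
grip_force: 5.7
```

```bash
python3 j.py; python3 - <<'E'
from h import *
from station import imaging
d=imaging.get_image("top");s=imaging.get_image("scene")
cv2.imwrite("pics/t3.png",np.hstack([cv2.resize(d["color"][200:310,300:440],(480,377)),cv2.resize(s["color"][170:290,230:360][:, :100],(314,377))]))
def cen(im):
    w=(im.min(2)>150).astype(np.uint8);n,l,st,c=cv2.connectedComponentsWithStats(w[215:305,330:440])
    return [(st[i],(c[i]+[330,215]).round(1)) for i in range(1,n) if st[i,4]>150]
print(cen(d["color"]))
e=np.array([np.cos(np.radians(-79.97)),np.sin(np.radians(-79.97))]);print("seat top proj",proj(d,np.r_[np.array([.54261,-.0298])+e*.07,.044]))
E
```

```text
t 16.43 p [0.5282 0.0512 0.0434] yaw x 99.99 z [-6.e-04  4.e-03 -1.e+00] F [-1.9 10.3 -0.7] open 0.0001 grip 5.7 q6 -0.22
TCP jig x -0.0822 y -0.0001 Fjig -10.5
[(array([  17,    9,   81,   68, 2940], dtype=int32), array([389.1, 256.1]))]
seat top proj [378.70889087 257.65311263]
```

View pics/t3.png

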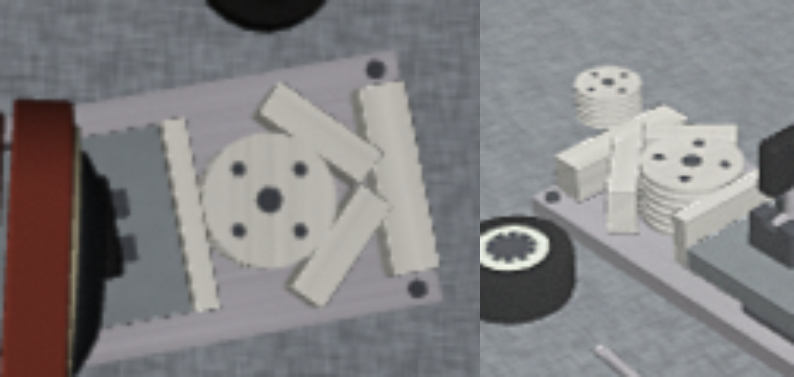

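The force rose to 10 N and motion stopped. The head's centre is at about (378.4,258.3) against (378.7,257.7) for the seat, touching both jaws with the nose on it. I back off.

Request:
play_rows([
  [0, [0.05, 0, 0], [0, 0, 0]],
  [0, [0.3, 0, 0], [0, 0, 0]],
  [0, [0.5, 0, 0], [0, 0, 0]],
  [0, [0, 0, -0.7], [0, 0, 0]],
  [0, [0, 0, -0.9], [0, 0, 0]],
  [0, [0.3, 0, -0.9], [0, 0, 0]],
  [0, [0.9, 0, 0], [0, 0, 0]],
  [0, [0, 0, 0], [0, 0, 0]],
])

```text
t: 17.52
tool_pos: [0.5112, 0.1522, 0.1701]
tool_rot: [2.014, 2.408, 0.004]
contact_force: [0.1, -0.3, -0.3]
opening: -0.0001
grip_force: 0.0
```

```bash
python3 j.py; python3 - <<'E'
from h import *
from station import imaging
d=imaging.get_image("top");s=imaging.get_image("scene")
cv2.imwrite("pics/t4.png",np.hstack([cv2.resize(d["color"][200:310,300:440],(480,377)),cv2.resize(s["color"][170:290,280:380],(314,377))]))
g=d["color"].max(2);q=(g[251:266,371:386]<110).astype(np.uint8);n,l,st,c=cv2.connectedComponentsWithStats(q)
e=np.array([np.cos(np.radians(-79.97)),np.sin(np.radians(-79.97))])
for i in range(1,n):
    p=onz(d,c[i]+[371,251],.044)[:2]-[.54261,-.0298];print(st[i,4],c[i]+[371,251],"jig",(p@e).round(4),(p@[-e[1],e[0]]).round(4))
E
```

```text
t 17.52 p [0.5112 0.1522 0.1701] yaw x 100.19 z [ 0.0036 -0.     -1.    ] F [ 0.1 -0.3 -0.3] open -0.0001 grip 0.0 q6 -0.03
TCP jig x -0.1847 y 0.0007 Fjig 0.28
43 [378.11627907 257.88372093] jig 0.0691 -0.0002
```

View pics/t4.png

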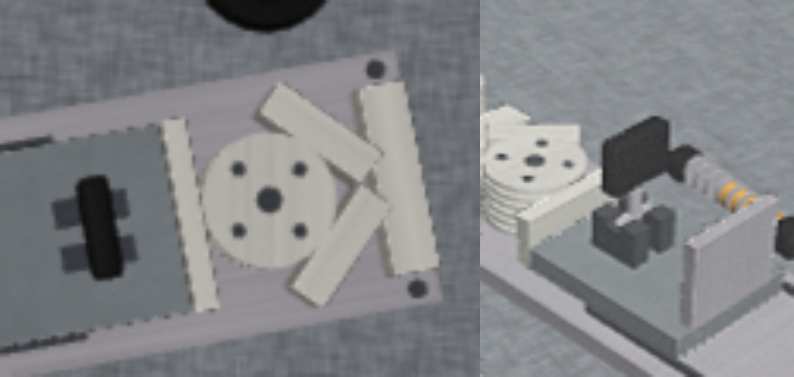

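The head measures (69.1, -0.2) mm in the jig frame, against the seat at (70, 0). The nose is closed on it, the T-bar rests across the jig, and the robot is clear, so I hand it in.

```bash
python3 -c "
from station import ctrl
print(ctrl.finish_job())"
```

```text
the job is handed in; nothing more can be done
None
```

I handed the job in at about 17.5 s: the plunger is in its rest notch, the slide is closed on the head at about 50 mm, the head is seated within about 1 mm by camera, and the tyre, driver and shock were never touched; no verdict came back.

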